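# Sort two bolts by thread pitch against their gauges

## Task

Sort the two loose bolts by thread pitch: without lifting them off the liner, push each one sideways against the notched gauge that has its pitch (the coarse bolt to the coarse gauge, the fine bolt to the fine gauge), at either of that gauge's two notched blocks, until the teeth sit fully home in the thread. Leave the bolts lying flat there, and do not disturb the other things around.

Things in the scene. Friction and masses are not known exactly. Their poses are not given: they have to be found in the camera images.
- bolt_coarse: Coarse-threaded oiled steel bolt (slippery, friction about 0.2), 120 mm long, about 0.75 kg, lying flat. V thread (90 degrees) of pitch 16 mm, 5 grooves 7 mm deep, 32 mm across, 90 mm long. Square head (40 x 40, 14 long) at +x and square nut (40 x 40, 16 long) at -x, so it cannot roll. Origin: below mid-thread, level with the underside of the head; x along the bolt, z up.
- bolt_fine: Fine-threaded oiled steel bolt (slippery, friction about 0.2), 120 mm long, about 0.75 kg, lying flat. V thread (90 degrees) of pitch 10 mm, 9 grooves 4.5 mm deep, 32 mm across, 90 mm long. Square head (40 x 40, 14 long) at +x and square nut (40 x 40, 16 long) at -x, so it cannot roll. Origin: below mid-thread, level with the underside of the head; x along the bolt, z up.
- bolt_coarse_mid (a point): point on the coarse bolt's axis at mid-thread, in the middle groove, 20 mm above its origin. Fully home, the axis is 38.5 mm from its gauge's centre line (in the wrong gauge it stops 4 mm or more further out). If a tooth meets a crest, shift the bolt along its length by up to half a pitch (8 mm) to let it drop in.
- bolt_fine_mid (a point): point on the fine bolt's axis at mid-thread, in the middle groove, 20 mm above its origin. Fully home, the axis is 38.5 mm from its gauge's centre line (in the wrong gauge it stops 4 mm or more further out). If a tooth meets a crest, shift the bolt along its length by up to half a pitch (5 mm) to let it drop in.
- gauge_coarse: Coarse gauge, fixed: steel bar 245 x 20 x 16 mm along its x, with two notched blocks at x = -72.5 and +72.5 mm, each 54 (x) x 44 (y) x 28 mm high. Both long edges (+y and -y) of each block bear 3 upright V teeth of pitch 16 mm, 7.5 mm proud, one at mid-block; any of the four edges may be used. Origin: under the bar's middle, on the liner; z up.
- gauge_fine: Fine gauge, fixed: steel bar 245 x 20 x 16 mm along its x, with two notched blocks at x = -72.5 and +72.5 mm, each 54 (x) x 44 (y) x 28 mm high. Both long edges (+y and -y) of each block bear 5 upright V teeth of pitch 10 mm, 5 mm proud, one at mid-block; any of the four edges may be used. Origin: under the bar's middle, on the liner; z up.
- gauge_coarse_near (a point): centre of the coarse gauge's near notched block (x = -72.5 mm of the gauge), 20 mm above the liner, axes as the gauge's. The block goes between head and nut: mid-thread may be up to 18 mm off this point along x
- gauge_coarse_far (a point): centre of the coarse gauge's far notched block (x = +72.5 mm of the gauge), 20 mm above the liner, axes as the gauge's. The block goes between head and nut: mid-thread may be up to 18 mm off this point along x
- gauge_fine_near (a point): centre of the fine gauge's near notched block (x = -72.5 mm of the gauge), 20 mm above the liner, axes as the gauge's. The block goes between head and nut: mid-thread may be up to 18 mm off this point along x
- gauge_fine_far (a point): centre of the fine gauge's far notched block (x = +72.5 mm of the gauge), 20 mm above the liner, axes as the gauge's. The block goes between head and nut: mid-thread may be up to 18 mm off this point along x
- liner: fixed reddish-brown liner, 370 x 580 x 3 mm; bolts and gauges lie on its top, 3 mm above the bench. The gauges lie left and right, 300 to 360 mm apart, along the liner's x within 0.02 rad; the bolts lie between, one level with the near blocks, one with the far blocks (within about 15 mm), turned up to 0.2 rad. Origin: centre of its underside
- collet_left: bystander: steel collet standing on the liner outside the left gauge, 34 mm across, 36 mm high; origin under its centre
- collet_right: bystander: the same outside the right gauge
- grinding_arbor: bystander: mounted grinding wheel on a thin shank, 97 mm long, 36 mm high, lying left of the liner; origin under its middle
- case: bystander: blue plastic case 116 x 82 x 45 mm, left of the liner; origin under its centre
- hex_keys: bystander: red holder with hex keys, about 180 x 45 x 37 mm, right of the liner; origin under the holder
- clamp_ring: bystander: steel ring, 84 mm across, 30 mm high, right of the liner; origin under its centre
Not all that is in view belongs to the job. Leave any green look-alike of the bolt_fine alone.

How it is judged:
By the outcome, as a careful person would: the job done as asked, in the order asked, and still so for the second after the job is handed in, with the robot touching nothing.
It also fails if it takes over 64 s, if anything falls off the work surface, if the arm or the gripper's body presses on something with over 40 N, if the wrist force passes 120 N, or if a joint passes its speed limit or range.

## Robot

A 6-joint arm with a two-finger parallel gripper is mounted at the origin on the work surface. World frame = base frame: x ahead of the robot, y to its left, z up, the work surface at z = 0. Lengths are in mm, angles in rad, forces in N, time in s.
With the tool pointing down it reaches from about 275 to 750 mm from the base axis. Payload 10.2 kg.
Tool frame: the origin (TCP) lies between the finger pads; the fingertips stand 17 mm ahead of it and the grasp point (between the pads) lies 2 mm behind it (tips_ahead is the distance from the TCP to the fingertips, in mm); z points along the fingers, y is the line along which they close (so a half turn about z gives the same grasp; the last joint's range is limited). The gripper opens to 85 mm and grips with 20 to 120 N. Pads are 22 mm wide; open, the fingers measure 114 mm over their backs; the gripper's body (76 mm by 85 mm) begins 54 mm behind the grasp point. The pads swing forward as they close: fully open they stand 13 mm farther back than shut.
Start: joints at [-1.374, 0.313, 1.498, -0, 1.331, -0.223], TCP at [213.967, -479.426, 248.294] pointing down, gripper open.
Joint ranges: [-2.94, 2.94], [-0.97, 2.17], [0.19, 2.56], [-1.23, 4.37], [0.02, 3.11], [-2.88, 2.88]. Speed limits (rad/s): [2.39, 2.39, 3.01, 3.14, 3.14, 3.14].

## Interface

Orientations are given as a unit quaternion [w, x, y, z].
In Python, from rig import sense, capture, finish_job, boxes_of, tips_ahead gives the robot as it stands.
- The arm moves only by the tool drive_tool, never from a script. Its argument "commands" is text: rows parted by semicolons, each of 7 numbers parted by spaces: the shift along the world's x, y, z in units of 0.1 m (1.0 is 0.1 m), then the turn, a rotation vector about the world's x, y, z in units of pi/4 rad (1.0 is pi/4 rad), then the opening in per cent of the stroke, from 0 (shut) to 100 (fully open). A call has 1 to 20 rows; each row shifts and turns the commanded pose from where the row before left it; what a row does not reach is not made up. A row lasts 1/12 s, in which the tool goes at most 41.7 mm and 7.16 degrees, less where a joint would pass 70% of its speed; a pose out of reach is approached as far as the arm can. A call with a number of a shift or a turn outside -1 to 1 is refused whole. A call with a gripper value outside its range is refused whole. The fingers move at their own pace and stop on an object; "force" is the grip in N (left out, the last holds). Time passes only in rows, so rows that do not move let the fingers close. It gives the time, the measured TCP pose, the force, the opening and the grip force at its end, in the units of the state.
- sense(): the state, without advancing time (a new reading comes with each control period).
- capture(name): name is "scene" or "top" or "wrist"; returns a dict with "pixels" (480x640x3 uint8, blue, green, red), "fov_y" (degrees; the focal length in pixels is half the picture's height over the tangent of half this angle, whatever the lens; pixels are square), "cx", "cy" (the principal point, pixels), "position" and "attitude" of the camera in the world; the wrist camera has in their place "tool_from_camera" (4x4, takes a point from camera to tool coordinates, whose origin is the TCP and whose axes are the flange's). Camera axes: x right, y down, z forward; pixel columns grow to the right and rows downward; lengths in mm; the calibration is good to about 2 mm. A picture is of the moment at which its call begins: read the wrist's pose just before it. There is no depth.
- finish_job(): hands the job in; it is judged then, once.
Trained networks look in a picture, given as the dict that the camera call returned (one of the last four; its "shot" number tells which), for a name from the list of things; names that differ only in an ending like _2 or _b are one class to them, and where a whole thing is asked for, a point or a joint stands for the part that bears it (a point fixed in the world has none). Each returns a list of dicts, best first, with "confidence" (0 to 1); they miss things now and then, are a little off and sometimes report something else, mostly with a low value. They report only what shows in the picture. A call takes as long as a camera call. They do not tell look-alikes from the thing itself.
- boxes_of(picture, name): "position" ([column, row] in pixels, amid what is visible of it).
The state is a dict: "time_s": time; "joints": joint angles; "dq": joint speeds; "tau": joint torques, N m; "eef_pos": TCP position; "ee_rot": TCP orientation; "force": force on the tool from outside, world axes, zero at the start; "wrist_torque": the same for the moment, N m; "grip_width": opening from 0.0 (shut) to 1.0 (fully open); "grip_force": force on a finger pad.
Only numpy, scipy, OpenCV 4.12 (cv2) and the standard library are available. Lean on these libraries where they do the work, as an engineer would, in place of code of your own. Each camera call takes 0.05 s, during which the arm holds its last target. There are 200 camera calls.

## Working session

There is one attempt and no reset: what is moved stays moved. The work goes in short steps, Python scripts to look and compute and a tool call to move; the robot and the scene stay as the last step left them, time stands still between calls to the robot, and variables do not carry over. Pictures are saved under pics/ and viewed, at most 10 in all, crops included, and the job is handed in when it is done.

Besides the shell and the picture viewer there is one more tool, called after ">>>" as name(argument=value, ...), one argument or row to a line, values as JSON. drive_tool: Moves the arm, as the interface text tells. Shifts and turns lie within -1 to 1; 1 stands for 0.1 m of shift or pi/4 rad of turn. Its arguments: {"type":"object","properties":{"commands":{"type":"string"},"force":{"type":"number"}},"required":["commands"]}

```bash
mkdir -p pics; ls
cat > h.py <<'E'
import numpy as np, cv2
from rig import *
from scipy.spatial.transform import Rotation as R
def att(a):
    a=np.array(a,float)
    return a if a.shape==(3,3) else R.from_quat(a,scalar_first=True).as_matrix()
def cam(p,s=None):
    f=240/np.tan(np.radians(p["fov_y"])/2)
    if "position" in p: return f,att(p["attitude"]),np.array(p["position"],float)
    T=np.array(p["tool_from_camera"]);Rt=att(s["ee_rot"])
    return f,Rt@T[:3,:3],Rt@T[:3,3]+np.array(s["eef_pos"])
def ray(p,uv,z,s=None):
    f,A,o=cam(p,s)
    d=A@np.array([(uv[0]-p["cx"])/f,(uv[1]-p["cy"])/f,1])
    return o+d*(z-o[2])/d[2]
def proj(p,X,s=None):
    f,A,o=cam(p,s);c=A.T@(np.array(X)-o)
    return np.array([p["cx"]+f*c[0]/c[2],p["cy"]+f*c[1]/c[2]])
E
python3 - <<'E'
from h import *
print(sense()["time_s"])
for n in("top","scene"):
    p=capture(n);cv2.imwrite(f"pics/{n}.png",p["pixels"]);print(n,p["position"],p["attitude"],p["fov_y"])
    for m in["bolt_coarse","bolt_fine","gauge_coarse","gauge_fine","collet_left","collet_right"]:
        for b in boxes_of(p,m)[:4]: print(m,np.round(b["position"]),round(b["confidence"],2),np.round(ray(p,b["position"],20)[:2]))
E
```

```text
pics
0.0
top [ 158.27895059    3.08883524 1505.46038807] [-0.07220128  0.73561151 -0.66997464  0.06925796] 43.66526484865816
bolt_fine [321. 219.] 0.64 [506.  24.]
bolt_fine [433. 311.] 0.64 [ 300. -273.]
bolt_fine [233. 302.] 0.59 [275. 222.]
bolt_fine [240. 174.] 0.4 [604. 243.]
gauge_coarse [268. 191.] 0.94 [567. 167.]
gauge_coarse [498. 195.] 0.57 [ 613. -422.]
gauge_fine [400. 197.] 0.64 [ 584. -171.]
collet_right [400. 191.] 0.43 [ 599. -170.]
collet_right [268. 193.] 0.36 [561. 167.]
scene [1211.29310642 -267.56025309  590.0895569 ] [-0.38959588  0.7259057   0.50323117 -0.26083396] 55.817378656758486
bolt_coarse [342. 311.] 0.81 [663. -10.]
bolt_fine [365. 197.] 0.84 [291. 212.]
bolt_fine [327. 253.] 0.75 [487.  29.]
bolt_fine [187. 237.] 0.73 [ 325. -241.]
gauge_fine [250. 320.] 0.64 [ 627. -171.]
collet_left [406. 273.] 0.61 [605. 155.]
collet_left [443. 259.] 0.52 [592. 251.]
collet_right [195. 301.] 0.76 [ 544. -254.]
```

Run:
```python
import cv2
p=cv2.imread("pics/top.png")[120:340,190:490];cv2.imwrite("pics/top_c.png",cv2.resize(p,None,fx=2.6,fy=2.6,interpolation=cv2.INTER_CUBIC))
```

```text
(no output)
```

View pics/top_c.png

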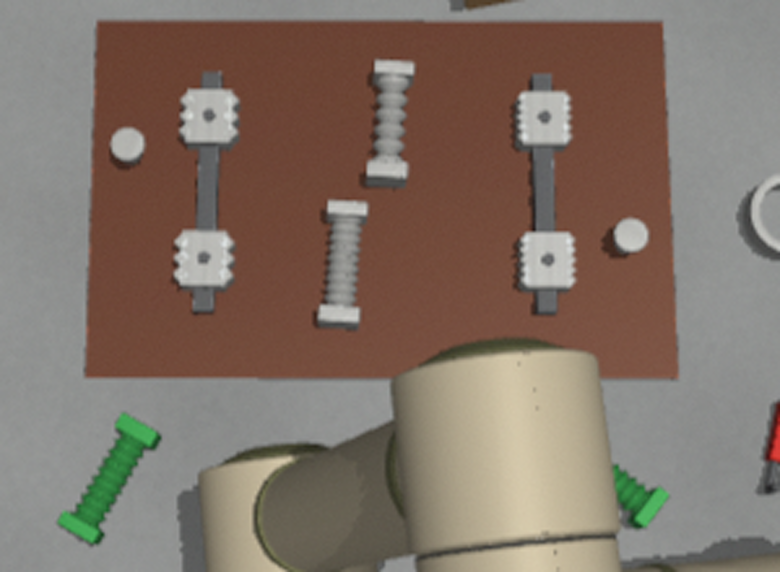

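View pics/scene.png

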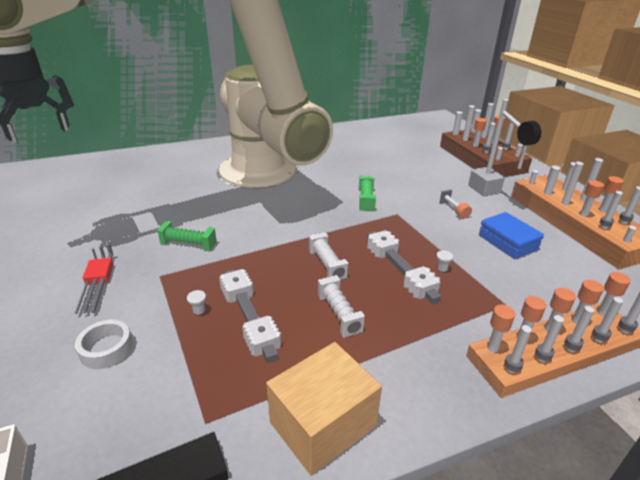

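The crop shows 3 teeth per edge on the left gauge (crop 207,188), so it is the coarse one. The right gauge (545,190) has 5 teeth, so it is the fine one. The far steel bolt (390,122) has about 5 grooves and is the coarse bolt. The near steel bolt (342,263) has dense grooves and is the fine bolt. The two green bolts (110,480 and 640,495) are the look-alikes to leave alone. This enlarged crop settles which bolt is which.

Next I'll get the tool state and move above the middle for a wrist view.

Run:
```python
from h import *
s=sense();print(s["eef_pos"],R.from_quat(s["ee_rot"],scalar_first=True).as_matrix().round(2),tips_ahead)
p=capture("wrist");print(p["fov_y"],np.round(p["tool_from_camera"],2))
t=capture("top");o=np.array([190,120])
for n,u in dict(cn=(204,258),cf=(209,116),fn=(547,260),ff=(544,117)).items(): print(n,ray(t,np.array(u)/2.6+o,31)[:2].round(1))
for n,u in dict(ch=(394,68),cnut=(387,170),fh=(347,209),fnut=(339,315)).items(): print(n,ray(t,np.array(u)/2.6+o,43)[:2].round(1))
```

```text
[ 213.97194228 -479.41518292  248.28802229] [[ 0.91  0.41 -0.  ]
 [ 0.41 -0.91  0.  ]
 [ 0.   -0.   -1.  ]] 17.0
62.21433680142507 [[  -0.     -0.96   -0.28   72.04]
 [   1.     -0.     -0.      0.23]
 [   0.     -0.28    0.96 -124.54]
 [   0.      0.      0.      1.  ]]
cn [490.6 156.5]
cf [634.5 167.4]
fn [ 519.9 -175.6]
ff [ 664.8 -163.1]
ch [697.2 -10.6]
cnut [592.2 -12.8]
fh [549.4  22.5]
fnut [444.3  20.5]
```

>>> drive_tool(
  commands=".19 .27 .03 0 0 .087 60;.19 .27 .03 0 0 .087 60;.19 .27 .03 0 0 .087 60;.19 .27 .03 0 0 .087 60;.19 .27 .03 0 0 .087 60;.19 .27 .03 0 0 .087 60;.19 .27 .03 0 0 .087 60;.19 .27 .03 0 0 .087 60;.19 .27 .03 0 0 .087 60;.19 .27 .03 0 0 .087 60;.19 .27 .03 0 0 .087 60;.19 .27 .03 0 0 .087 60;.19 .27 .03 0 0 .087 60;.19 .27 .03 0 0 .087 60;.19 .27 .03 0 0 .087 60;.19 .27 .03 0 0 .087 60;.19 .27 .03 0 0 .087 60;.19 .27 .03 0 0 .087 60;0 0 0 0 0 0 60;0 0 0 0 0 0 60",
)

```text
time_s: 2.47
eef_pos: [556.3, 7.6, 301.9]
ee_rot: [-0.0, 0.678, 0.735, -0.0]
force: [-1.0, -0.1, -0.2]
grip_width: 0.601
grip_force: 0.0
```

Run:
```python
from h import *
s=sense();p=capture("wrist");cv2.imwrite("pics/w1.png",p["pixels"])
print(s["time_s"],s["eef_pos"],R.from_quat(s["ee_rot"],scalar_first=True).as_matrix().round(3),s["grip_width"])
for m in["bolt_coarse","bolt_fine","bolt_coarse_mid","gauge_coarse_far","gauge_coarse","gauge_fine"]:
    for b in boxes_of(p,m)[:4]: print(m,np.round(b["position"]),round(b["confidence"],2),np.round(ray(p,b["position"],23,s)[:2]))
```

```text
2.4667 [556.30093474   7.63755918 301.9325455 ] [[-0.081  0.997 -0.   ]
 [ 0.997  0.081 -0.   ]
 [-0.    -0.    -1.   ]] 0.6012998988145423
bolt_coarse [408. 223.] 0.74 [651.  -9.]
bolt_coarse [259. 182.] 0.74 [494.  21.]
bolt_fine [133. 353.] 0.79 [ 357. -186.]
bolt_coarse_mid [407. 227.] 0.92 [650. -13.]
gauge_coarse_far [343.  35.] 0.7 [566. 161.]
gauge_coarse_far [263. 179.] 0.61 [498.  25.]
gauge_coarse_far [298. 351.] 0.19 [ 547. -168.]
gauge_coarse [346.  34.] 0.87 [568. 162.]
gauge_coarse [297. 350.] 0.55 [ 545. -168.]
gauge_fine [301. 348.] 0.88 [ 549. -164.]
```

View pics/w1.png

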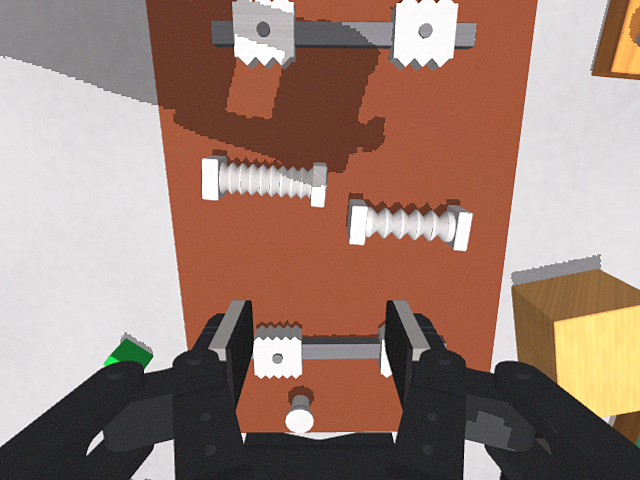

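The picture shows the coarse gauge at the top, with its holes at about (263,29) and (425,30). The fine bolt is at (264,181), the coarse bolt at (410,223) and the fine gauge's near block at (278,358). I'll enlarge the coarse bolt and gauge for exact pixels.

Run:
```python
import cv2
p=cv2.imread("pics/w1.png")[0:260,190:490];cv2.imwrite("pics/w1c.png",cv2.resize(p,None,fx=2.3,fy=2.3,interpolation=cv2.INTER_CUBIC))
```

```text
(no output)
```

View pics/w1c.png

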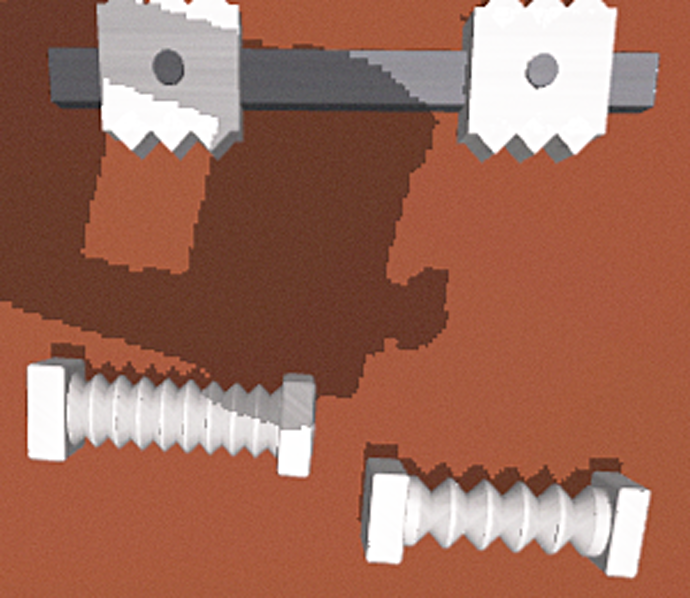

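```bash
cat > m.py <<'E'
from h import *
s=sense();p=capture("wrist");k=2.3;o=np.array([190,0])
g=lambda u,z:ray(p,np.array(u)/k+o,z,s)[:2]
A,B=g((168,68),31),g((541,70),31);print("gauge near/far",A.round(1),B.round(1),"len",np.linalg.norm(B-A),"ang",np.arctan2(*(B-A)[::-1]))
ex=(B-A)/np.linalg.norm(B-A);ey=np.array([-ex[1],ex[0]])
for n,a,b in(("coarse",(387,517),(628,531)),("fine",(48,412),(297,425))):
    a,b=g(a,43),g(b,43);d=(b-a)/np.linalg.norm(b-a);m=a+d*53.0
    print(n,m.round(1),"len",np.linalg.norm(b-a),"ang",np.arctan2(d[1],d[0]),"rel gauge far/near",[( ((m-q)@ex).round(1),((m-q)@ey).round(1)) for q in(B,A)])
print("crests mid",g((502,516),35))
print("fine gauge near", ray(p,(277.5,358),31,s)[:2])
E
python3 m.py
```

```text
gauge near/far [493.9 156.9] [638.7 167.4] len 145.18109770068176 ang 0.07223349599996821
coarse [649.2 -11.4] len 104.83186000114684 ang 0.01729910464677192 rel gauge far/near [(np.float64(-2.4), np.float64(-179.1)), (np.float64(142.8), np.float64(-179.1))]
fine [503.4  22.9] len 104.06782829975063 ang 0.024802900364872905 rel gauge far/near [(np.float64(-145.3), np.float64(-134.3)), (np.float64(-0.2), np.float64(-134.3))]
crests mid [647.65046964  -9.87913291]
fine gauge near [ 522.66282839 -176.72480549]
```

>>> drive_tool(
  commands=".16 -.115 -.3 0 0 -.011 60;.16 -.115 -.3 0 0 0 60;.16 -.115 -.3 0 0 0 60;.16 -.115 -.3 0 0 0 60;.16 -.115 -.3 0 0 0 60;.16 -.115 -.3 0 0 0 60;0 0 0 0 0 0 60;0 0 0 0 0 0 60",
)

```text
time_s: 3.53
eef_pos: [651.4, -63.0, 120.5]
ee_rot: [-0.002, 0.682, 0.731, -0.001]
force: [0.5, -0.2, 0.6]
grip_width: 0.604
grip_force: 0.0
```

Run:
```python
from h import *
s=sense();p=capture("wrist");cv2.imwrite("pics/w2.png",p["pixels"])
print(s["eef_pos"],tips_ahead() if callable(tips_ahead) else tips_ahead, s["grip_width"])
```

```text
[651.40796199 -62.95299617 120.49747165] 17.0 0.6039348454269948
```

View pics/w2.png

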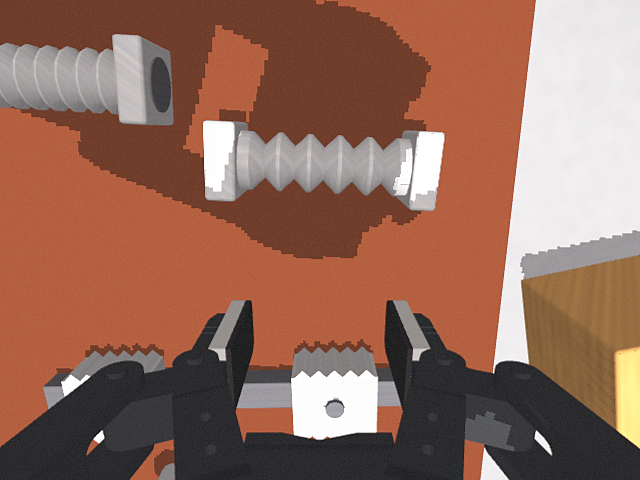

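>>> drive_tool(
  commands="0 0 -.25 0 0 0 60;0 0 -.25 0 0 0 60;0 0 -.25 0 0 0 60;0 0 -.19 0 0 0 60;0 0 0 0 0 0 60;-.007 .1 0 0 0 0 60;-.007 .1 0 0 0 0 60;-.007 .1 0 0 0 0 60;-.007 .1 0 0 0 0 60;-.007 .1 0 0 0 0 60",
)

```text
time_s: 4.42
eef_pos: [649.1, -11.4, 29.9]
ee_rot: [0.001, 0.682, 0.732, 0.001]
force: [0.3, -3.3, 1.1]
grip_width: 0.599
grip_force: 2.3
```

>>> drive_tool(
  commands="-.007 .1 0 0 0 0 60;-.007 .1 0 0 0 0 60;-.007 .1 0 0 0 0 60;-.007 .1 0 0 0 0 60;-.007 .1 0 0 0 0 60;-.007 .1 0 0 0 0 60;-.007 .1 0 0 0 0 60;-.007 .08 0 0 0 0 60;-.004 .06 0 0 0 0 60;0 0 0 0 0 0 60;0 0 0 0 0 0 60",
)

```text
time_s: 5.33
eef_pos: [642.1, 72.2, 27.9]
ee_rot: [-0.001, 0.682, 0.732, -0.0]
force: [0.8, 0.7, -0.4]
grip_width: 0.597
grip_force: 0.0
```

Run:
```python
from h import *
s=sense();p=capture("wrist");cv2.imwrite("pics/w3.png",p["pixels"])
print(s["eef_pos"],s["ee_rot"], s["force"])
```

```text
[642.13399354  72.16436539  27.9332618 ] [-5.51554944e-04  6.81688937e-01  7.31641910e-01 -7.27778621e-05] [ 0.78895475  0.7064333  -0.42710572]
```

View pics/w3.png

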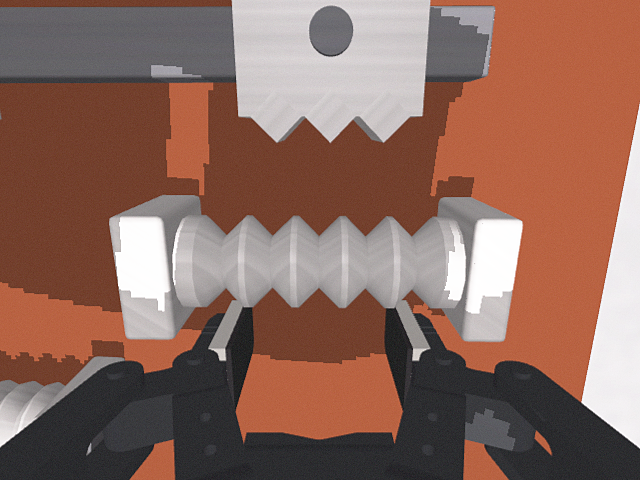

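The bolt lies square on the fingers. The middle groove is at column 320 and the middle tooth at column 330, so it is about 2.5 mm off. Pushing straight along +y takes up that offset too.

>>> drive_tool(
  commands="0 .06 0 0 0 0 60;0 .05 0 0 0 0 60;0 .04 0 0 0 0 60;0 .04 0 0 0 0 60;0 .03 0 0 0 0 60;0 .02 0 0 0 0 60;0 .02 0 0 0 0 60;0 .02 0 0 0 0 60;0 0 0 0 0 0 60;0 0 0 0 0 0 60",
)

```text
time_s: 6.22
eef_pos: [642.5, 99.8, 28.4]
ee_rot: [-0.0, 0.682, 0.732, 0.0]
force: [-0.3, -1.1, 0.6]
grip_width: 0.597
grip_force: 0.3
```

>>> drive_tool(
  commands="0 .015 0 0 0 0 60;0 .015 0 0 0 0 60;0 0 0 0 0 0 60",
)

```text
time_s: 6.47
eef_pos: [642.6, 102.7, 28.4]
ee_rot: [0.0, 0.682, 0.732, 0.0]
force: [-0.3, -2.2, -0.2]
grip_width: 0.596
grip_force: 1.1
```

>>> drive_tool(
  commands="0 .015 0 0 0 0 60;0 .015 0 0 0 0 60;0 0 0 0 0 0 60",
)

```text
time_s: 6.72
eef_pos: [642.7, 105.4, 28.4]
ee_rot: [0.0, 0.682, 0.732, 0.0]
force: [1.3, -4.7, 0.1]
grip_width: 0.601
grip_force: 2.6
```

Run:
```python
from h import *
s=sense();p=capture("wrist");cv2.imwrite("pics/w4.png",p["pixels"])
print(s["eef_pos"],s["ee_rot"], s["force"])
```

```text
[642.71129452 105.41719989  28.43019033] [4.32036075e-04 6.81796668e-01 7.31541603e-01 2.51736769e-05] [ 1.33716806 -4.7117201   0.11532574]
```

View pics/w4.png

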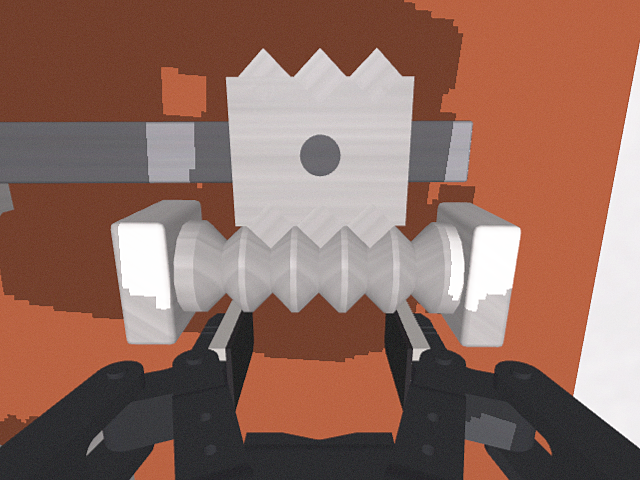

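The teeth are lined up with the grooves and entering them. I'll keep pushing until the force rises.

>>> drive_tool(
  commands="0 .01 0 0 0 0 60;0 .01 0 0 0 0 60;0 0 0 0 0 0 60",
)

```text
time_s: 7.02
eef_pos: [642.9, 106.2, 28.5]
ee_rot: [0.001, 0.682, 0.731, -0.0]
force: [1.9, -11.2, -0.7]
grip_width: 0.602
grip_force: 5.9
```

>>> drive_tool(
  commands="0 .01 0 0 0 0 60;0 .01 0 0 0 0 60;0 0 0 0 0 0 60",
)

```text
time_s: 7.27
eef_pos: [643.0, 106.5, 28.5]
ee_rot: [0.002, 0.682, 0.731, -0.001]
force: [1.4, -17.8, 0.2]
grip_width: 0.601
grip_force: 9.8
```

>>> drive_tool(
  commands="0 .015 0 0 0 0 60;0 .01 0 0 0 0 60;0 0 0 0 0 0 60",
)

```text
time_s: 7.52
eef_pos: [643.1, 107.0, 28.5]
ee_rot: [0.003, 0.682, 0.731, -0.003]
force: [-0.3, -28.2, 0.7]
grip_width: 0.601
grip_force: 15.3
```

>>> drive_tool(
  commands="0 -.08 0 0 0 0 60;0 -.15 0 0 0 0 60;0 -.3 0 0 0 0 60;0 0 .3 0 0 0 60;0 0 .3 0 0 0 60;0 0 .3 0 0 0 60;0 0 0 0 0 0 60",
)

```text
time_s: 8.1
eef_pos: [644.8, 58.8, 124.8]
ee_rot: [0.004, 0.682, 0.731, 0.003]
force: [0.4, 0.5, -0.2]
grip_width: 0.602
grip_force: 0.0
```

Run:
```python
from h import *
s=sense();p=capture("wrist");cv2.imwrite("pics/w5.png",p["pixels"])
print(s["eef_pos"],s["ee_rot"], s["force"])
cv2.imwrite("pics/w5c.png",cv2.resize(p["pixels"][0:200,150:500],None,fx=2.2,fy=2.2,interpolation=cv2.INTER_CUBIC))
```

```text
[644.84478287  58.78667327 124.78255636] [0.00363218 0.68184198 0.73148225 0.00347013] [ 0.43034903  0.46561188 -0.24833186]
```

View pics/w5c.png

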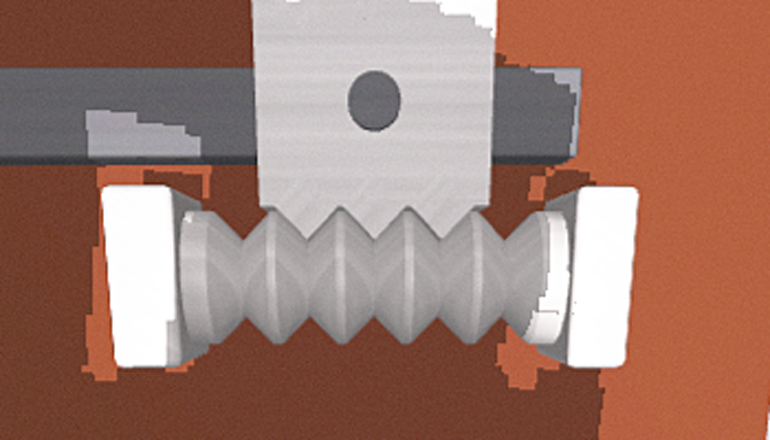

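The teeth look fully seated in the grooves. I'll check that in numbers and work out the fine-bolt geometry from the pixels already seen.

Run:
```python
from h import *
s=sense();p=capture("wrist")
g=lambda u,z:ray(p,np.array(u)/2.2+[150,0],z,s)[:2]
H=g((374,101),31);a=g((141,276),43);b=g((603,276),43)
d=(b-a)/np.linalg.norm(b-a);m=a+53*d;ex=np.array([np.cos(.0722),np.sin(.0722)]);ey=np.array([-ex[1],ex[0]])
print("coarse hole",H,"len",np.linalg.norm(b-a),"rel",(m-H)@ex,(m-H)@ey,"angdiff",np.arctan2(d[1],d[0])-.0722)
s2={"eef_pos":[651.4,-63.0,120.5],"ee_rot":R.from_quat([-.002,.682,.731,-.001],scalar_first=True).as_quat(scalar_first=True)}
F=ray(p,(335,408),31,s2)[:2];s1={"eef_pos":[556.3,7.64,301.93],"ee_rot":[0,.678,.735,0]}
N=ray(p,(277.5,358),31,s1)[:2];D=F-N
print("fine near",N,"far",F,np.linalg.norm(D),np.arctan2(D[1],D[0]))
ex=D/np.linalg.norm(D);ey=np.array([-ex[1],ex[0]]);q=np.array([503.4,22.9])-N;print("fine bolt rel near",q@ex,q@ey)
```

```text
coarse hole [636.9873686  168.89954227] len 102.77779306 rel 1.0780823827617831 -37.48534551595768 angdiff -0.002435419522271956
fine near [ 523.81346985 -174.66514977] far [ 667.94204905 -162.08650319] 144.67643100829443 0.08705321195827688
fine bolt rel near -3.1592029780859066 198.59183666685658
```

The coarse bolt is home: its axis is 37.5 mm from the centre line within measuring error, and it is parallel to the gauge. Now the fine bolt, approached from its left side.

>>> drive_tool(
  commands="-.29 .032 0 0 0 .019 60;-.29 .032 0 0 0 0 60;-.29 .032 0 0 0 0 60;-.29 .032 0 0 0 0 60;-.29 .032 0 0 0 0 60;0 0 0 0 0 0 60;0 0 -.25 0 0 0 60;0 0 -.25 0 0 0 60;0 0 -.25 0 0 0 60;0 0 -.21 0 0 0 60;0 0 0 0 0 0 60;0 0 0 0 0 0 60",
)

```text
time_s: 9.2
eef_pos: [496.9, 75.1, 21.4]
ee_rot: [-0.001, 0.676, 0.737, -0.001]
force: [0.1, -0.2, 0.7]
grip_width: 0.599
grip_force: 0.0
```

>>> drive_tool(
  commands=".02 0 .05 0 0 0 60;.009 -.1 0 0 0 0 60;.009 -.1 0 0 0 0 60;.009 -.1 0 0 0 0 60;.009 -.1 0 0 0 0 60;.009 -.1 0 0 0 0 60;.009 -.1 0 0 0 0 60;.009 -.1 0 0 0 0 60;.009 -.1 0 0 0 0 60;.009 -.1 0 0 0 0 60;.009 -.1 0 0 0 0 60;.009 -.1 0 0 0 0 60;.009 -.1 0 0 0 0 60;.009 -.1 0 0 0 0 60;.009 -.08 0 0 0 0 60;.009 -.06 0 0 0 0 60;.004 -.04 0 0 0 0 60;0 0 0 0 0 0 60;0 0 0 0 0 0 60",
)

```text
time_s: 10.78
eef_pos: [513.4, -73.2, 27.2]
ee_rot: [0.0, 0.676, 0.737, -0.0]
force: [0.1, -0.2, -0.3]
grip_width: 0.598
grip_force: 0.0
```

Run:
```python
from h import *
s=sense();p=capture("wrist");t=capture("top");u=capture("scene")
print(s["eef_pos"],s["ee_rot"], s["force"])
a=p["pixels"][180:480,120:520];a=cv2.resize(a,(800,600))
tt=t["pixels"];uv=proj(u,[520,-150,23]).astype(int);print(uv,proj(t,[520,-150,23]))
c=cv2.resize(u["pixels"][uv[1]-50:uv[1]+50,uv[0]-66:uv[0]+66],(400,300),interpolation=cv2.INTER_CUBIC)
v=proj(t,[520,-150,23]).astype(int)
d=cv2.resize(tt[v[1]-50:v[1]+50,v[0]-66:v[0]+66],(400,300),interpolation=cv2.INTER_CUBIC)
cv2.imwrite("pics/w6.png",np.vstack([cv2.resize(a,(400,300)),])) 
cv2.imwrite("pics/w6.png",np.hstack([np.vstack([cv2.resize(a,(400,300)),d]),np.vstack([c,cv2.resize(p["pixels"],(400,300))])]))
cv2.imwrite("pics/w6full.png",p["pixels"])
```

```text
[513.43425207 -73.22068755  27.24967538] [ 2.36655669e-04  6.76347358e-01  7.36582774e-01 -1.12835419e-04] [ 0.09260034 -0.19683943 -0.26939798]
[247 279] [389.89487418 219.74914836]
```

View pics/w6.png

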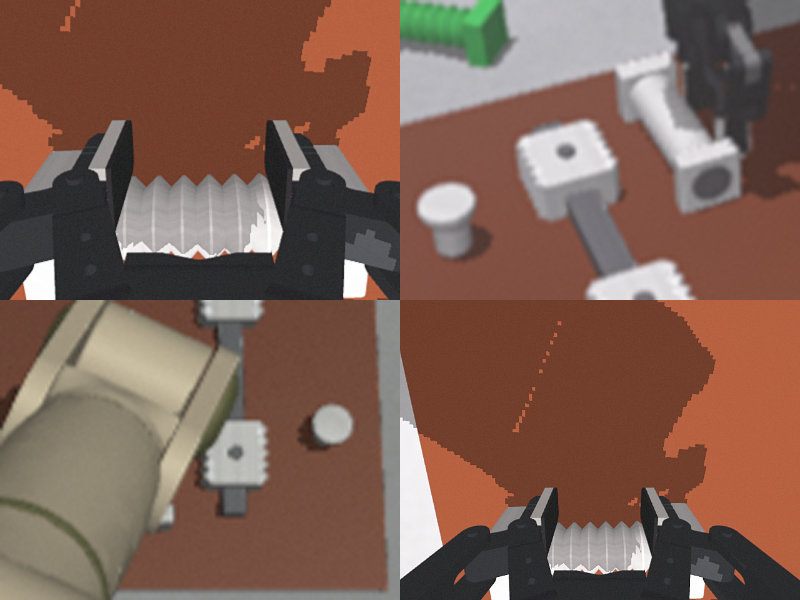

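The bolt lies square on the fingers with its crests visible between them. The fine gauge's near block is about 30 mm further on.

Run:
```python
from h import *
s=sense();p=capture("wrist")
N=np.array([523.8,-174.9]);ex=np.array([np.cos(.087),np.sin(.087)]);ey=np.array([-ex[1],ex[0]])
for c in(158,184,209,234):
    w=ray(p,(120+c,180+177),23,s)[:2]-N;print(c,(w@ex).round(1),(w@ey).round(1))
w=np.array(s["eef_pos"][:2])-N;print("tcp",w@ex,w@ey)
t=capture("top");v=proj(t,[520,-150,23]).astype(int);print(ray(t,np.array([235,153])*.33+[v[0]-66,v[1]-50],31))
```

```text
158 -16.9 93.4
184 -7.3 93.3
209 1.9 93.3
234 11.1 93.3
tcp -1.4989708621314701 102.64110203137689
[ 521.24963192 -175.96549259   31.        ]
```

>>> drive_tool(
  commands=".012 -.06 0 0 0 0 60;.012 -.06 0 0 0 0 60;.011 -.05 0 0 0 0 60;.01 -.05 0 0 0 0 60;.006 -.03 0 0 0 0 60;.004 -.02 0 0 0 0 60;.002 -.02 0 0 0 0 60;0 0 0 0 0 0 60;0 0 0 0 0 0 60",
)

```text
time_s: 11.78
eef_pos: [519.2, -102.2, 27.3]
ee_rot: [0.0, 0.676, 0.737, -0.0]
force: [-0.2, -0.4, 0.5]
grip_width: 0.601
grip_force: 0.2
```

>>> drive_tool(
  commands=".001 -.015 0 0 0 0 60;.001 -.015 0 0 0 0 60;0 0 0 0 0 0 60",
)

```text
time_s: 12.03
eef_pos: [519.3, -105.1, 27.3]
ee_rot: [0.0, 0.676, 0.737, 0.0]
force: [0.2, 1.9, 0.1]
grip_width: 0.597
grip_force: 1.1
```

>>> drive_tool(
  commands=".001 -.015 0 0 0 0 60;.001 -.015 0 0 0 0 60;0 0 0 0 0 0 60",
)

```text
time_s: 12.28
eef_pos: [519.5, -108.2, 27.3]
ee_rot: [0.0, 0.676, 0.737, -0.0]
force: [-0.9, 1.7, -0.1]
grip_width: 0.596
grip_force: 1.1
```

>>> drive_tool(
  commands=".001 -.01 0 0 0 0 60;.001 -.01 0 0 0 0 60;0 0 0 0 0 0 60",
)

```text
time_s: 12.53
eef_pos: [519.4, -109.5, 27.2]
ee_rot: [-0.001, 0.677, 0.736, 0.0]
force: [-1.7, 5.3, 1.8]
grip_width: 0.602
grip_force: 3.3
```

>>> drive_tool(
  commands=".001 -.01 0 0 0 0 60;.001 -.01 0 0 0 0 60;0 0 0 0 0 0 60",
)

```text
time_s: 12.78
eef_pos: [519.0, -110.5, 27.1]
ee_rot: [-0.002, 0.677, 0.736, 0.0]
force: [-2.5, 10.8, 5.5]
grip_width: 0.6
grip_force: 6.0
```

>>> drive_tool(
  commands=".001 -.01 0 0 0 0 60;.001 -.01 0 0 0 0 60;0 0 0 0 0 0 60",
)

```text
time_s: 13.03
eef_pos: [518.8, -111.0, 27.0]
ee_rot: [-0.003, 0.677, 0.736, 0.001]
force: [-2.7, 21.0, 8.3]
grip_width: 0.597
grip_force: 10.6
```

I'll back off and look from above before judging this one.

>>> drive_tool(
  commands="0 .08 0 0 0 0 60;0 .15 0 0 0 0 60;0 .3 0 0 0 0 60;0 0 .3 0 0 0 60;0 0 .3 0 0 0 60;0 0 .3 0 0 0 60;0 0 .3 0 0 0 60;0 -.32 0 0 0 0 60;0 -.32 0 0 0 0 60;0 -.32 0 0 0 0 60;0 -.32 0 0 0 0 60;0 0 0 0 0 0 60;0 0 0 0 0 0 60",
)

```text
time_s: 14.12
eef_pos: [519.9, -190.5, 147.2]
ee_rot: [0.0, 0.677, 0.736, -0.0]
force: [-0.0, -0.2, 0.9]
grip_width: 0.601
grip_force: 0.0
```

Run:
```python
from h import *
s=sense();p=capture("wrist");cv2.imwrite("pics/w7.png",p["pixels"])
print(s["eef_pos"],s["ee_rot"], s["force"])
print(proj(p,[524,-136,23],s),proj(p,[524,-175,31],s))
c=proj(p,[524,-150,30],s).astype(int);x0=max(0,c[0]-160);y0=max(0,c[1]-120);print(x0,y0)
cv2.imwrite("pics/w7c.png",cv2.resize(p["pixels"][y0:y0+240,x0:x0+320],(800,600),interpolation=cv2.INTER_CUBIC))
```

```text
[ 519.90301197 -190.48605307  147.19056889] [ 3.25102664e-04  6.77262051e-01  7.35741787e-01 -1.78966269e-04] [-0.00696501 -0.24127679  0.90924167]
[333.16243038 157.45006772] [327.81539639 222.32829454]
171 61
```

View pics/w7c.png

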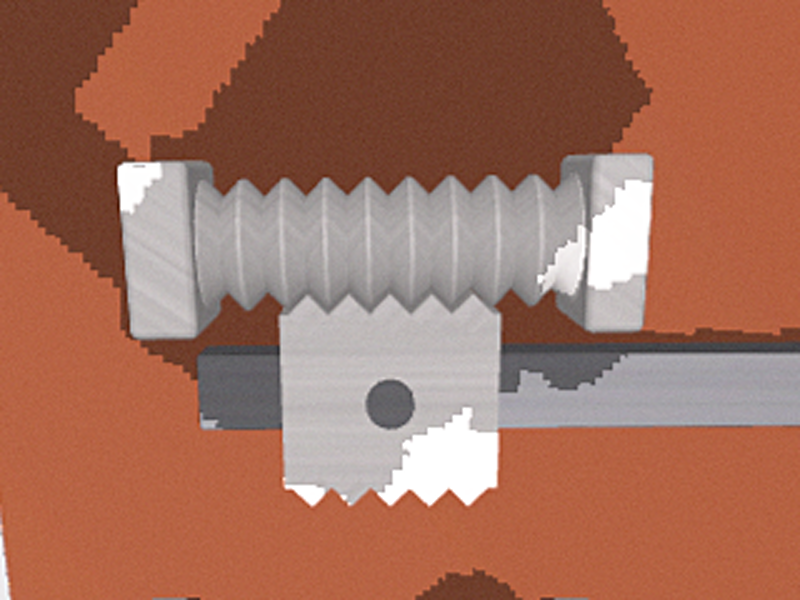

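Run:
```python
from h import *
s=sense();p=capture("wrist");g=lambda u,z:ray(p,np.array(u)/2.5+[171,61],z,s)[:2]
H=g((390,404),31);a=g((157,250),43);b=g((619,243),43)
e1,e2=g((281,308),31),g((500,311),31)
f1,f2=g((500,347),19),g((790,344),19);d2=f2-f1;print("bar edge ang",np.arctan2(d2[1],d2[0]))
t1,t2=g((306,296),31),g((474,294),31);d3=t2-t1;print("teeth ang",np.arctan2(d3[1],d3[0]))
d=(b-a)/np.linalg.norm(b-a);m=a+53*d
print("hole",H,"len",np.linalg.norm(b-a),"ang",np.arctan2(d[1],d[0]))
for an in(.08,.087,.095):
    ex=np.array([np.cos(an),np.sin(an)]);ey=np.array([-ex[1],ex[0]]);print(an,(m-H)@ex,(m-H)@ey,"teeth",(t1-H)@ey,(t2-H)@ey)
c1,c2=g((243,179),23),g((536,175),23);print("crest sil",np.linalg.norm(c2-c1),((c1+c2)/2-H)@ey,np.arctan2(*(c2-c1)[::-1]))
```

```text
bar edge ang 0.0940727303158212
teeth ang 0.0954802628090855
hole [ 523.49197117 -173.8941361 ] len 104.23187391572252 ang 0.09851610014396149
0.08 -0.23551160971643836 39.32660201530009 teeth 26.612817986785657 27.238828636706554
0.087 0.039778126236298644 39.32728708528964 teeth 26.75553809350524 27.0984833846669
0.095 0.35439179410760596 39.32571039719925 teeth 26.91704105633888 26.936463312511606
crest sil 70.50646703535755 54.156168941604605 0.09680667702909743
```

Everything is within about 1 mm of home. The axis reads 38.2–39.3 mm from the centre line, the groove is centred on the tooth and the bolt is parallel. One firmer push with slightly corrected yaw will make sure of it.

>>> drive_tool(
  commands="0 .32 0 0 0 .01 60;0 .32 0 0 0 0 60;0 .32 0 0 0 0 60;0 .33 0 0 0 0 60;0 0 0 0 0 0 60;0 0 -.3 0 0 0 60;0 0 -.3 0 0 0 60;0 0 -.3 0 0 0 60;0 0 -.28 0 0 0 60;0 0 0 0 0 0 60;0 0 0 0 0 0 60",
)

```text
time_s: 15.13
eef_pos: [519.7, -59.3, 29.2]
ee_rot: [-0.001, 0.673, 0.74, -0.0]
force: [0.1, 0.7, 0.9]
grip_width: 0.598
grip_force: 0.0
```

>>> drive_tool(
  commands="0 -.15 0 0 0 0 60;0 -.15 0 0 0 0 60;0 -.08 0 0 0 0 60;0 -.04 0 0 0 0 60;0 -.03 0 0 0 0 60;0 0 0 0 0 0 60;0 0 0 0 0 0 60",
)

```text
time_s: 15.72
eef_pos: [520.2, -104.6, 29.6]
ee_rot: [0.0, 0.673, 0.739, 0.0]
force: [-0.2, 0.4, -0.1]
grip_width: 0.6
grip_force: 0.0
```

>>> drive_tool(
  commands="0 -.02 0 0 0 0 60;0 -.02 0 0 0 0 60;0 -.015 0 0 0 0 60;0 0 0 0 0 0 60",
)

```text
time_s: 16.05
eef_pos: [519.7, -109.8, 29.1]
ee_rot: [-0.001, 0.674, 0.739, 0.0]
force: [0.6, 3.8, 1.2]
grip_width: 0.602
grip_force: 2.3
```

>>> drive_tool(
  commands="0 -.015 0 0 0 0 60;0 -.01 0 0 0 0 60;0 0 0 0 0 0 60",
)

```text
time_s: 16.3
eef_pos: [519.4, -110.5, 29.0]
ee_rot: [-0.002, 0.674, 0.739, 0.001]
force: [0.6, 15.5, 3.7]
grip_width: 0.599
grip_force: 8.1
```

>>> drive_tool(
  commands=".01 0 0 0 0 0 60;-.02 0 0 0 0 0 60;.01 -.01 0 0 0 0 60;0 0 0 0 0 0 60",
)

```text
time_s: 16.63
eef_pos: [518.5, -110.8, 28.6]
ee_rot: [-0.004, 0.674, 0.739, 0.001]
force: [-3.1, 18.9, 4.4]
grip_width: 0.598
grip_force: 9.6
```

It stops at the same place with a firm force. I'll retreat to the earlier viewpoint and compare that picture numerically.

>>> drive_tool(
  commands="0 .08 0 0 0 0 60;0 .15 0 0 0 0 60;0 .3 0 0 0 0 60;0 0 .3 0 0 0 60;0 0 .3 0 0 0 60;0 0 .3 0 0 0 60;0 0 .28 0 0 0 60;0 -.32 0 0 0 -.01 60;0 -.32 0 0 0 0 60;0 -.32 0 0 0 0 60;0 -.32 0 0 0 0 60;0 0 0 0 0 0 60;0 0 0 0 0 0 60",
)

```text
time_s: 17.72
eef_pos: [519.9, -190.2, 147.1]
ee_rot: [0.0, 0.677, 0.736, -0.0]
force: [-0.2, 0.4, 0.0]
grip_width: 0.603
grip_force: 0.0
```

Run:
```python
from h import *
s=sense();p=capture("wrist");print(s["time_s"],s["eef_pos"],s["ee_rot"])
A=cv2.cvtColor(cv2.imread("pics/w7.png"),6);B=cv2.cvtColor(p["pixels"],6)
def sh(x0,y0,x1,y1):
    r=cv2.matchTemplate(B,A[y0:y1,x0:x1],cv2.TM_CCOEFF_NORMED);_,v,_,l=cv2.minMaxLoc(r);return l[0]-x0,l[1]-y0,round(v,3)
print("block",sh(288,188,370,262),"bolt",sh(215,122,435,180),"nut",sh(218,122,255,200),"head",sh(395,120,435,195))
for m in("bolt_fine_mid","gauge_fine_near"): print(m,[(np.round(b["position"]),b["confidence"]) for b in boxes_of(p,m)[:2]])
t=capture("top");
for m in("bolt_coarse_mid","bolt_coarse","bolt_fine"): print(m,[(np.round(ray(t,b["position"],23)[:2]),round(b["confidence"],2)) for b in boxes_of(t,m)[:4]])
```

```text
17.7167 [ 519.87443761 -190.1634511   147.09940112] [ 8.68760029e-05  6.77189365e-01  7.35808770e-01 -9.94508945e-05]
block (0, 1, 0.963) bolt (0, 1, 0.981) nut (0, 1, 0.981) head (0, 0, 0.981)
bolt_fine_mid [(array([324., 160.]), 0.94), (array([ 34., 266.]), 0.85)]
gauge_fine_near [(array([458., 216.]), 0.74)]
bolt_coarse_mid [(array([636., 137.]), 0.82)]
bolt_coarse [(array([639., 137.]), 0.83), (array([ 675., -152.]), 0.25)]
bolt_fine [(array([ 318., -239.]), 0.58)]
```

The fine bolt did not move under the second push, so it is fully home. Both bolts are seated and the gripper is clear.

```bash
python3 -c "
from rig import *
print(finish_job())"
```

```text
the job is handed in; nothing more can be done
None
```

I pushed the coarse bolt home at the coarse gauge's far block and the fine bolt home at the fine gauge's near block, both lying flat, and handed the job in at about 18 s; no verdict came back.

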